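# Hook the tool bracket into the slotted rack and press it home

## Robot

A 6-joint arm with a two-finger parallel gripper is mounted at the origin on a cart in front of the work surface, level with it; the furniture and walls round the work are solid. World frame = base frame: x ahead of the robot, y to its left, z up, the work surface at z = 0. Lengths are in m, angles in rad, forces in N, time in s.
With the tool pointing down it reaches from about 0.3 to 0.775 m from the base axis. Payload 14.6 kg.
Tool frame: the origin (TCP) lies at the very end of the fingers, on their centre line; the grasp point (between the pads) lies 19 mm behind it; z points along the fingers, y is the line along which they close (so a half turn about z gives the same grasp; the last joint's range is limited). The gripper opens to 94 mm and grips with 3 to 60 N. Pads are 16 mm wide; open, the fingers measure 119 mm over their backs; the gripper's body (75 mm by 177 mm) begins 78 mm behind the grasp point.
Start: joints at [-1.383, 0.3, 1.521, -0, 1.321, -0.067], TCP at [0.139, -0.532, 0.205] pointing down, gripper open.
Joint ranges: [-3.03, 3.03], [-0.79, 2.21], [0.23, 2.52], [-1.04, 4.18], [0, 3.07], [-2.55, 2.55]. Speed limits (rad/s): [2.22, 2.22, 2.57, 3.14, 3.14, 3.14].

## Interface

Orientations are given as [roll, pitch, yaw] about the fixed x, y, z axes, in that order (R = Rz(yaw) Ry(pitch) Rx(roll)).
In Python, from station import ctrl gives the robot as it stands.
- The arm moves only by the shell command python3 -m pendant 'ROWS' [OPENING] [FORCE]. ROWS is JSON, a list of rows, each a list of 2 entries, a list of its own where there are three numbers: the shift along the world's x, y, z in cm, then the turn about the world's z in rad. A call has 1 to 20 rows; each row shifts and turns the commanded pose from where the row before left it; what a row does not reach is not made up. A row lasts 1/12 s, in which the tool goes at most 41.7 mm and 7.16 degrees, less where a joint would pass 70% of its speed; a pose out of reach is approached as far as the arm can. A call is refused whole if a number of a shift passes 4.17 or a number of a turn 0.125, either way. A call with a gripper value outside its range is refused whole. OPENING is the opening, from 0 (shut) to 1 (fully open), set as the call begins (- or left out, the last holds). The fingers move at their own pace and stop on an object; FORCE is the grip in N (left out, the last holds). Time passes only in rows, so rows that do not move let the fingers close. It gives the time, the measured TCP pose, the force, the opening and the grip force at its end, in the units of the state.
- ctrl.get_obs(): the state, without advancing time (a new reading comes with each control period).
- ctrl.camera(name): name is "scene" or "top" or "wrist"; returns a dict with "color" (480x640x3 uint8, red, green, blue), "intrinsics" (3x3 intrinsics, pixels), "camera_from_world" (4x4, takes a point from world to camera coordinates). Camera axes: x right, y down, z forward; pixel columns grow to the right and rows downward; lengths in m; the calibration is good to about 2 mm. The wrist camera is an equidistant fisheye: a pixel r from the principal point sees the ray r / f radians off the axis. A picture is of the moment at which its call begins. There is no depth.
- ctrl.hand_in(): hands the job in; it is judged then, once.
The state is a dict: "time_s": time; "qpos": joint angles; "joint_vel": joint speeds; "tau": joint torques, N m; "ee_pos": TCP position; "eef_rot": TCP orientation; "force": force on the tool from outside, world axes, zero at the start; "moment": the same for the moment, N m; "grip_width": finger opening in m; "grip_force": force on a finger pad.
Only numpy, scipy, OpenCV 4.12 (cv2) and the standard library are available. Lean on these libraries where they do the work, as an engineer would, in place of code of your own. Each camera call takes 0.05 s, during which the arm holds its last target. There are 200 camera calls.

## Task

Pick up the loose bracket, push its two hooked tabs into the two upper slots of the rack's steel panel until its back plate lies against the panel, then press it down until it clicks past the roller catch and sits fully home, level, and let go. The panel may be clamped a little high or low, so feel for the slots and press gently, never forcing the hooks against the steel, and leave the goblet and the finial standing where they are.

Things in the scene. Friction and masses are not known exactly. Their poses are not given: they have to be found in the camera images.
- bracket_grip (a point): Centre of the grip, half-way up the wooden arm of the loose bracket (0.3 to 0.5 kg). Arm 115 mm long, 28 wide, 46 high, standing on its flat underside 23 mm below this point. Axes: x along the arm to the back plate and tabs, y left, z up. Arm front at x = -55 mm, with a 10 mm lip up to z = +35; upright steel back plate, 100 mm wide, 82 high, its back face at x = +70.
- bracket_ledge (a point): Middle of the top of the bracket's pressing ledge, a steel flange 26 mm deep (x), 100 mm wide (y) at the top of the back plate; 57 mm behind (+x) and 59 mm above bracket_grip, 13 mm in front of the plate's back face. Push down here: far out on the arm a push jams and its load on the hooks is multiplied. Hooks and rack bear 80 N in all (sum of their contacts) while the robot pushes; 25 N here is safe.
- bracket_tabs (a point): Point on the plate's back face midway between the two tabs, level with the undersides of their necks; 70 mm behind and 21 mm above bracket_grip, same axes. Tabs at y = +32 and -32 mm, 8 mm wide, standing 11 mm out (+x): a neck 6 mm long, z = 0 to +8 mm, ends in a hook 5 mm thick from z = +8 down to -16 mm. A 6 mm rod across a window in the plate at z = +6 rides over the catch.
- rack: The fixed steel rack, 194 mm wide, 110 mm high. Origin on the worktop below the middle of its slotted panel's front face (plane x = 0); x points into the panel, y left, z up. Panel 130 mm wide, 5 mm thick, open behind. It is clamped by hand: panel, slots and catch are up to 4 mm higher or lower than told here; this is not measured, so find the slots by feel or sight. Let go half-way, the bracket hangs there, nose down.
- rack_slots (a point): Point on the panel's face midway between the two upper slots at their lower edges, nominally 74 mm above the worktop (really +-4 mm). Axes as the rack. Slots at y = +32 and -32 mm, 11.5 mm wide, 26.5 high. Tabs enter only while bracket_tabs is 16 to 18.5 mm above the real slot edge; fully home, bracket_tabs is level with it and on the face. A second row 45 mm lower is too low to use. Panel top at z = +35 mm.
- catch (a joint): Push-back (m) of the sprung roller catch, 14 mm roller in the middle of the panel, 13.5 mm above the slots' lower edges, 4.5 mm proud of the face at 0. With the tabs in, the rod meets it after 0 to 5 mm of downward travel, pushes it back about 3 mm and is past after about 15 mm, when it springs back to 0: some 8 to 20 N at the ledge. Then the necks land hard on the slot edges: home.
- goblet: Turned dark wood goblet, 61 mm across, 118 mm high, standing; a loose bystander. Origin at the centre of its foot.
- finial: Turned wooden finial, 48 mm across, 119 mm high, standing; a loose bystander. Origin at the centre of its foot.
Mind the look-alikes: they are no part of the job. Leave any green look-alike of the part that bears bracket_grip alone.

How it is judged:
By the outcome, as a careful person would: the job done as asked, in the order asked, and still so for the second after the job is handed in, with the robot touching nothing.
It also fails if it takes over 67 s, if anything falls off the work surface, if the arm or the gripper's body presses on something with over 40 N, if the wrist force passes 120 N, or if a joint passes its speed limit or range.

## Working session

There is one attempt and no reset: what is moved stays moved. The work goes in short steps, Python scripts to look and compute and a shell command to move; the robot and the scene stay as the last step left them, time stands still between calls to the robot, and variables do not carry over. Pictures are saved under pics/ and viewed, at most 10 in all, crops included, and the job is handed in when it is done.

```bash
mkdir -p pics; ls; python3 - <<'E'
from station import ctrl
import cv2,numpy as np
o=ctrl.get_obs();print({k:np.round(v,3).tolist() for k,v in o.items()})
for n in("scene","top"):
    c=ctrl.camera(n);cv2.imwrite(f"pics/{n}0.png",c["color"][:,:,::-1]);print(n,c["intrinsics"].tolist(),np.round(c["camera_from_world"],4).tolist())
E
```

```text
pics
{'time_s': 0.0, 'qpos': [-1.383, 0.3, 1.522, 0.0, 1.321, -0.067], 'joint_vel': [0.0, -0.002, 0.0, 0.001, -0.0, -0.0], 'tau': [0.002, -53.181, -35.274, 0.071, 0.024, -0.0], 'ee_pos': [0.139, -0.532, 0.205], 'eef_rot': [-3.14, -0.0, 0.255], 'force': [-0.782, 0.179, -0.194], 'moment': [0.07, -0.05, -0.043], 'grip_force': 0.0, 'grip_width': 0.094}
scene [[499.41746565713834, 0.0, 322.1849172809378], [0.0, 499.41746565713834, 234.2925243391788], [0.0, 0.0, 1.0]] [[-0.8643, -0.5027, -0.0147, 0.464], [-0.3421, 0.6091, -0.7155, 0.2262], [0.3686, -0.6134, -0.6985, 1.2126], [0.0, 0.0, 0.0, 1.0]]
top [[556.5396453702541, 0.0, 321.95519421724754], [0.0, 556.5396453702541, 244.3230764129485], [0.0, 0.0, 1.0]] [[-0.007, -0.9999, -0.0099, 0.0379], [-0.9808, 0.0088, -0.1948, 0.5549], [0.1948, 0.0083, -0.9808, 1.2441], [0.0, 0.0, 0.0, 1.0]]
```

View pics/scene0.png

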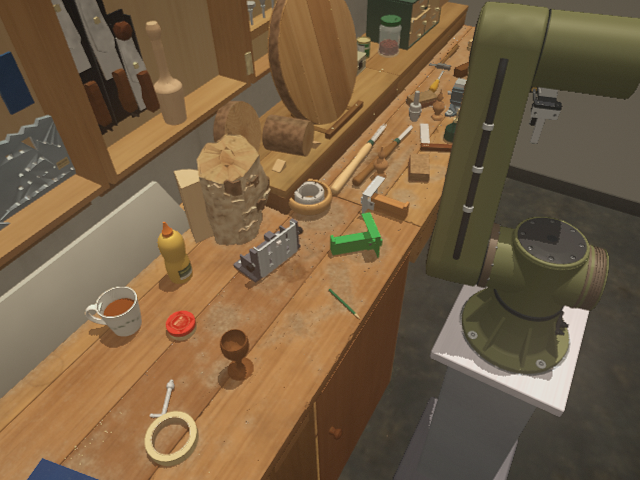

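View pics/top0.png

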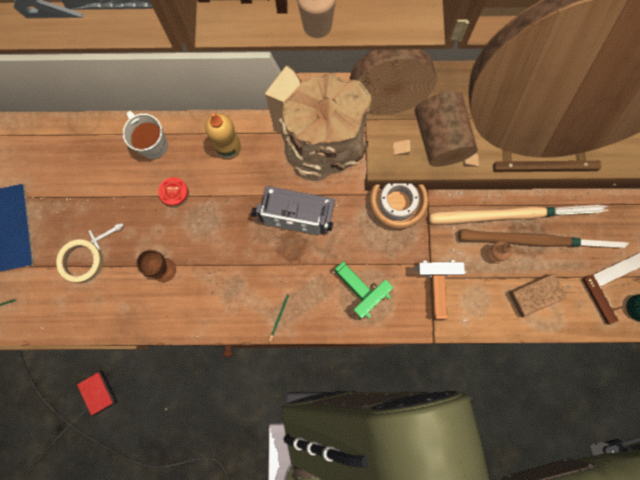

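In the scene view the real bracket is at about (390,198): wooden arm, pale plate. In the top view its ledge is at (442,268) and its arm at (439,298). Look-alikes: the green bracket at scene (360,235) / top (363,292). The wood block at top (540,295) and the chisels at (540,215) are no match. The rack is at top (295,210) / scene (270,250), the goblet at top (151,264) and the finial at top (500,252). I choose the wood and steel one.

```bash
cat > h.py <<'E'
import numpy as np,cv2
from station import ctrl
def ray(c,u,v):
    K=c["intrinsics"];T=c["camera_from_world"];R=T[:3,:3];o=-R.T@T[:3,3]
    return o,R.T@np.array([(u-K[0,2])/K[0,0],(v-K[1,2])/K[1,1],1])
def onz(c,u,v,z):
    o,d=ray(c,u,v);return o+d*(z-o[2])/d[2]
def proj(c,p):
    T=c["camera_from_world"];K=c["intrinsics"];q=K@(T[:3,:3]@np.asarray(p)+T[:3,3]);return q[:2]/q[2]
E
python3 - <<'E'
from h import *
t=ctrl.camera("top")["color"];s=ctrl.camera("scene")["color"]
r=lambda im,x,y,w,h,k:cv2.resize(im[y:y+h,x:x+w],(w*k,h*k),interpolation=cv2.INTER_CUBIC)
a=np.hstack([r(t,240,180,100,60,4),r(t,400,250,100,75,4)[:240]])
a=np.vstack([a,np.hstack([r(s,230,215,80,70,5),r(s,350,165,80,70,5)])])
cv2.imwrite("pics/crop.png",a[:,:,::-1]);print(a.shape)
E
```

```text
(590, 800, 3)
```

View pics/crop.png

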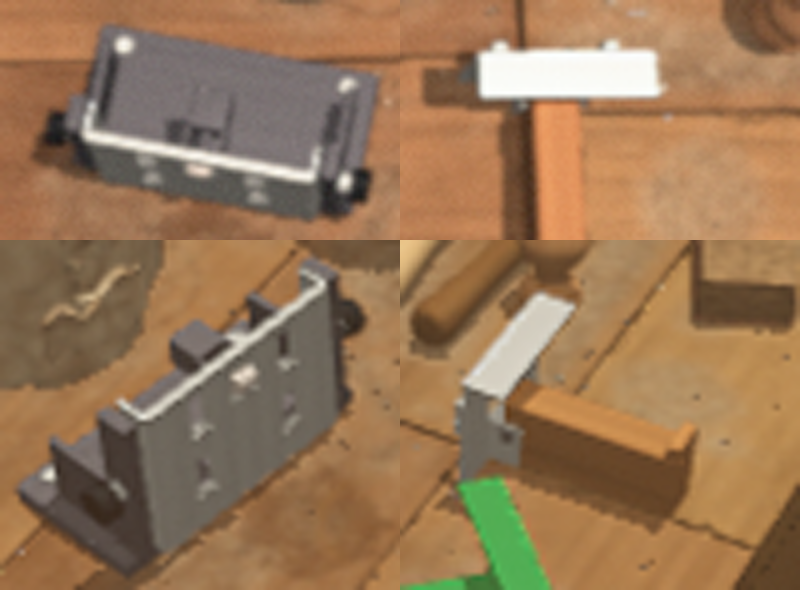

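The crops confirm the choice: wooden arm with lip, white ledge, arm pointing to -x. The panel's bright top edge in the top view runs from about (261,213) to (319,225), the ledge spans (420..465, 263..274), and the slots and roller show in the scene view.

```bash
python3 - <<'E'
from h import *
t=ctrl.camera("top");s=ctrl.camera("scene")
def mask(c,x,y,w,h,lo):
    im=c["color"].astype(int);m=(im.min(2)>lo).astype(np.uint8)
    z=np.zeros_like(m);z[y:y+h,x:x+w]=m[y:y+h,x:x+w]
    n,l,st,_=cv2.connectedComponentsWithStats(z);i=1+np.argmax(st[1:,4]);return (l==i)
m=mask(t,410,255,65,30,170);ys,xs=np.nonzero(m)
r=cv2.minAreaRect(np.c_[xs,ys].astype(np.float32));print("ledge",r,m.sum())
c=onz(t,xs.mean(),ys.mean(),.082);print("ledge ctr",c)
P=np.array([onz(t,x,y,.082) for x,y in zip(xs,ys)])
l,R=np.linalg.eigh(np.cov(P[:,:2].T));print("ledge dir",R[:,1],np.sqrt(12*l))
ms=mask(s,430-90,165,80,70,165);ys,xs=np.nonzero(ms);print("scene ledge",onz(s,xs.mean(),ys.mean(),.082),ms.sum())
P=np.array([onz(s,x,y,.082) for x,y in zip(xs,ys)])
l,R=np.linalg.eigh(np.cov(P[:,:2].T));print("ledge dir",R[:,1],np.sqrt(12*l))
# arm: orange
im=cv2.cvtColor(t["color"],cv2.COLOR_RGB2HSV);print("arm hsv",im[300,438],im[300,425],im[300,450], im[315,439])
for c,n,b in((t,"top",(255,205,72,30)),(s,"scene",(250,215,55,65))):
    m=mask(c,*b,150);ys,xs=np.nonzero(m);print(n,m.sum(),xs.min(),xs.max())
    for x in range(xs.min(),xs.max()+1,4): print(x,ys[xs==x].min(),ys[xs==x].max(),end=" | ")
    q=[onz(c,x,y,.109) for x,y in zip(xs,ys)];q=np.array(q)
    l,R=np.linalg.eigh(np.cov(q[:,:2].T));print("\nstrip",q.mean(0),R[:,1],np.sqrt(12*l))
# goblet, finial
print("goblet rim",onz(t,151,263,.118),"finial top",onz(t,500,252,.1))
E
```

```text
ledge ((442.0, 266.5), (13.0, 44.0), 90.0) 533
ledge ctr [ 0.49387121 -0.23749675  0.082     ]
ledge dir [0.00189819 0.9999982 ] [0.02768762 0.09985549]
scene ledge [ 0.49581327 -0.23348406  0.082     ] 183
ledge dir [-0.00292456  0.99999572] [0.02595428 0.09842544]
arm hsv [ 13 149 230] [ 12 140 158] [ 14 141 205] [ 12 147 230]
top 223 261 319
261 209 214 | 265 213 215 | 269 213 216 | 273 214 216 | 277 215 217 | 281 216 218 | 285 217 219 | 289 217 223 | 293 218 220 | 297 219 221 | 301 220 222 | 305 220 223 | 309 221 223 | 313 222 224 | 317 222 225 | 
strip [0.60486685 0.10585597 0.109     ] [0.20372119 0.97902895] [0.01546842 0.14134   ]
scene 91 254 294
254 247 247 | 258 249 250 | 262 247 248 | 266 244 245 | 270 241 242 | 274 238 239 | 278 234 236 | 282 232 233 | 286 229 230 | 290 226 227 | 294 223 224 | 
strip [0.61037532 0.11047545 0.109     ] [0.20239725 0.9793035 ] [0.012524   0.14314212]
goblet rim [0.50386785 0.41108338 0.118     ] finial top [ 0.5250721 -0.3651382  0.1      ]
```

```bash
python3 -m pendant '[[[2,2,0],-0.025],[[3,3,0],-0.025],[[3,3,0],-0.025],[[3,3,0],-0.025],[[3,3,0],-0.025],[[3,3,0],-0.025],[[3,3,0],-0.025],[[3,3,0],-0.025],[[3,3,0],-0.025],[[2,2,-2],-0.025],[[1.7,1.5,-2],-0.005],[[0,0,0],0],[[0,0,0],0]]' 1 40
python3 - <<'E'
from h import *
print(ctrl.get_obs()["ee_pos"],ctrl.get_obs()["eef_rot"])
c=ctrl.camera("wrist");cv2.imwrite("pics/w1.png",c["color"][:,:,::-1]);print(c["intrinsics"].tolist(),np.round(c["camera_from_world"],4).tolist())
E
```

```text
time_s: 1.38
ee_pos: [0.4314, -0.2407, 0.1647]
eef_rot: [-3.141, 0.002, 0.002]
force: [-0.7, 0.5, 0.8]
grip_width: 0.0937
grip_force: 0.0
[ 0.43137982 -0.24073967  0.16473259] [-3.14058335e+00  1.68439178e-03  1.94041502e-03]
[[371.64829954431775, 0.0, 323.2638763859439], [0.0, 371.64829954431775, 234.10634579583672], [0.0, 0.0, 1.0]] [[0.0014, -1.0, -0.0, -0.2427], [-0.9579, -0.0014, 0.2871, 0.394], [-0.2871, -0.0004, -0.9579, 0.4787], [0.0, 0.0, 0.0, 1.0]]
```

View pics/w1.png

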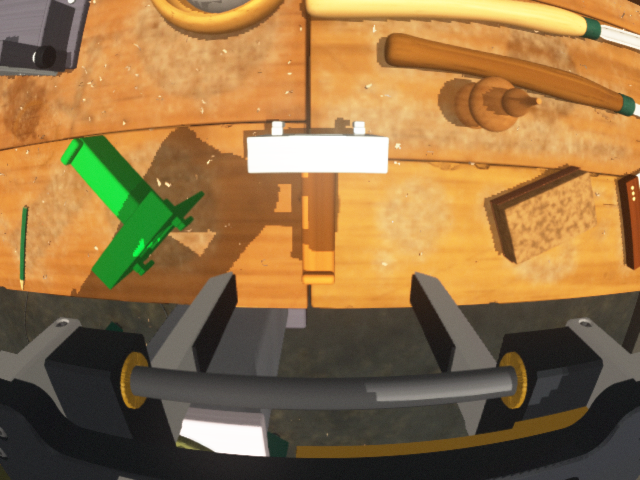

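The wrist view shows the ledge at (247..389, 136..173) and the arm at u 302..336, with its lip ending at v≈283. The finial is at (490,105).

```bash
cat >> h.py <<'E'
def fray(c,u,v):
    K=c["intrinsics"];T=c["camera_from_world"];R=T[:3,:3];o=-R.T@T[:3,3]
    a=np.array([u-K[0,2],v-K[1,2]]);r=np.linalg.norm(a);th=r/K[0,0]
    return o,R.T@np.r_[a/r*np.sin(th),np.cos(th)]
def fonz(c,u,v,z):
    o,d=fray(c,u,v);return o+d*(z-o[2])/d[2]
E
python3 - <<'E'
from h import *
c=ctrl.camera("wrist");im=c["color"].astype(int)
m=(im.min(2)>200);m[:125]=0;m[180:]=0;m[:,:240]=0;m[:,400:]=0
ys,xs=np.nonzero(m);k=ys>136;xs=xs[k];ys=ys[k]
P=np.array([fonz(c,x,y,.082) for x,y in zip(xs,ys)])
print("ledge bbox",np.percentile(P,[1,50,99],axis=0),P.mean(0))
for u,v,z in((302,225,.046),(336,225,.046),(304,250,.046),(335,250,.046),(319,284,.058),(247,136,.082),(387,136,.082),(389,173,.082),(248,173,.082)):print(u,v,fonz(c,u,v,z))
E
```

```text
ledge bbox [[ 0.4829293  -0.28673218  0.082     ]
 [ 0.49530318 -0.23797311  0.082     ]
 [ 0.50755815 -0.18874215  0.082     ]] [ 0.49533114 -0.23789908  0.082     ]
302 225 [ 0.4331444  -0.22532675  0.046     ]
336 225 [ 0.43313478 -0.25383478  0.046     ]
304 250 [ 0.41097927 -0.2266742   0.046     ]
335 250 [ 0.41098177 -0.25320259  0.046     ]
319 284 [ 0.38453819 -0.23953329  0.058     ]
247 136 [ 0.5089264  -0.18872897  0.082     ]
387 136 [ 0.5086354  -0.28840203  0.082     ]
389 173 [ 0.48190534 -0.29054991  0.082     ]
248 173 [ 0.48205245 -0.18866439  0.082     ]
```

```bash
python3 -m pendant '[[[0.7,0.2,-2],0],[[0,0,-3],0],[[0,0,-3],0],[[0,0,-3],0],[[0,0,-2.5],0],[[0,0,-1.5],0],[[0,0,-1],0],[[0,0,0],0],[[0,0,0],0]]' 1 40
python3 -m pendant '[[[0,0,0],0],[[0,0,0],0],[[0,0,0],0],[[0,0,0],0],[[0,0,0],0],[[0,0,0],0],[[0,0,0],0],[[0,0,0],0]]' 0 45
```

```text
time_s: 2.23
ee_pos: [0.4385, -0.2403, 0.0063]
eef_rot: [3.141, -0.001, -0.001]
force: [0.1, 0.8, -0.7]
grip_width: 0.0942
grip_force: 0.0
time_s: 2.9
ee_pos: [0.4383, -0.2395, 0.0055]
eef_rot: [3.142, -0.0, -0.0]
force: [0.5, -0.1, 0.6]
grip_width: 0.0446
grip_force: 0.0
```

```bash
python3 -m pendant '[[[0,0,0],0],[[0,0,0],0],[[0,0,0],0],[[0,0,0],0],[[0,0,0],0],[[0,0,0],0],[[0,0,0],0],[[0,0,0],0]]' 0 45
python3 -m pendant '[[[0,0,0.5],0],[[0,0,1],0],[[0,0,2],0],[[0,0,2],0],[[0,0,2],0],[[0,0,2],0],[[0,0,1],0],[[0,0,0],0],[[0,0,0],0]]'
```

```text
time_s: 3.57
ee_pos: [0.4383, -0.2395, 0.0054]
eef_rot: [-3.141, 0.0, -0.0]
force: [0.6, 3.9, 1.5]
grip_width: 0.0274
grip_force: 45.0
time_s: 4.32
ee_pos: [0.4382, -0.2396, 0.1103]
eef_rot: [3.141, -0.0, -0.0]
force: [-0.5, -0.2, -5.2]
grip_width: 0.0277
grip_force: 45.0
```

```bash
python3 -m pendant '[[[0.3,1.5,0.5],0],[[0.3,2.7,0.5],0],[[0.3,3,0],-0.02],[[0.3,3,0],-0.025],[[0.3,3,0],-0.025],[[0.3,3,0],-0.025],[[0.3,3,0],-0.025],[[0.3,3,0],-0.025],[[0.3,3,0],-0.02],[[0.3,3,0],-0.02],[[0.3,3,0],-0.02],[[0.4,2.5,0],0],[[0,1.7,0],0],[[0,0.8,0],0],[[0,0,0],0],[[0,0,0],0]]'
python3 - <<'E'
from h import *
t=ctrl.camera("top");s=ctrl.camera("scene");w=ctrl.camera("wrist")
r=lambda im,x,y,w,h,k:cv2.resize(im[y:y+h,x:x+w],(w*k,h*k),interpolation=cv2.INTER_CUBIC)
cv2.imwrite("pics/w2.png",w["color"][:,:,::-1])
a=np.hstack([r(t["color"],230,170,100,100,4),r(s["color"],225,180,100,100,4)])
cv2.imwrite("pics/c2.png",a[:,:,::-1])
E
```

```text
time_s: 5.65
ee_pos: [0.4749, 0.122, 0.1196]
eef_rot: [3.141, 0.001, -0.205]
force: [1.2, -0.0, -4.9]
grip_width: 0.0275
grip_force: 45.0
```

View pics/w2.png

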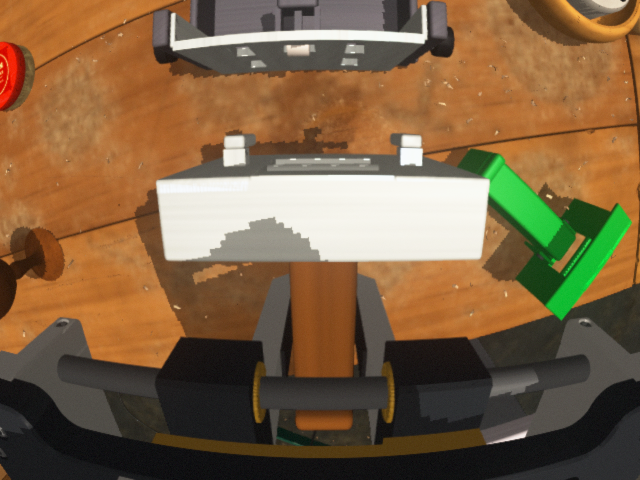

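View pics/c2.png

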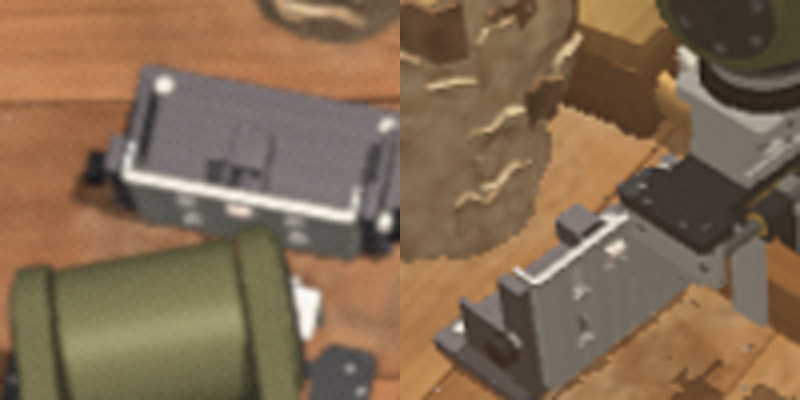

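The wrist view shows the held bracket with tabs at (235,150) and (410,150). Beyond them are the panel, with upper slots at about (247,50) and (353,47), and the roller at (299,48). The bracket sits about 12 mm too far right, and the yaw looks right. I'll lower, shift and close in, then measure.

```bash
python3 -m pendant '[[[0.3,0.7,-1],0],[[0,0,-1.5],0],[[0,0,-2],0],[[0.4,0,-1],0],[[0.7,0,-1],0],[[0.7,0,0],0],[[0.6,0,0],0],[[0,0,0],0],[[0,0,0],0],[[0,0,0],0]]'
python3 - <<'E'
from h import *
w=ctrl.camera("wrist");o=ctrl.get_obs();print(o["ee_pos"],o["eef_rot"])
im=w["color"];cv2.imwrite("pics/raw3.png",im[:,:,::-1])
a=cv2.resize(im[0:200,150:430],(784,560),interpolation=cv2.INTER_CUBIC)
cv2.imwrite("pics/w3.png",a[:,:,::-1])
E
```

```text
time_s: 6.63
ee_pos: [0.5024, 0.1295, 0.0559]
eef_rot: [-3.141, -0.001, -0.205]
force: [0.5, -0.6, -4.0]
grip_width: 0.0277
grip_force: 45.0
[0.50232367 0.12948446 0.05588918] [-3.14138153e+00 -5.26228757e-04 -2.05235824e-01]
```

View pics/w3.png

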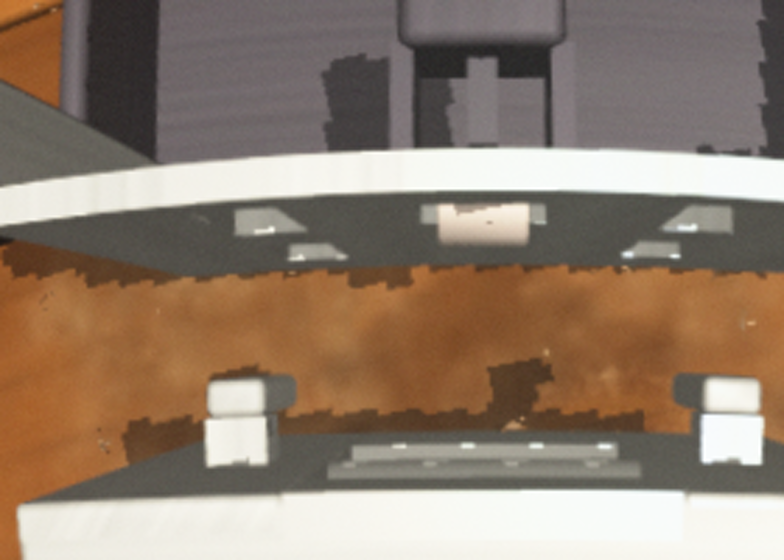

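The wrist view shows tabs, slots and roller laterally in line: tab mid u=484.5, slot mid 484 and roller 483.5 in crop pixels. Slot sills are at crop v≈234 and the panel's front top edge at v≈192. Now I'll fit the rack pose from these corners, with the tabs as a check.

```bash
cat > fit.py <<'E'
from h import *
from scipy.optimize import least_squares
def fproj(K,T,p):
    q=(T[:3,:3]@np.asarray(p,float).T).T+T[:3,3];r=np.linalg.norm(q[:,:2],axis=1)
    return q[:,:2]/r[:,None]*np.arctan2(r,q[:,2])[:,None]*K[0,0]+K[:2,2]
def pose(P,a):
    c,s=np.cos(a[3]),np.sin(a[3]);return P@np.array([[c,-s,0],[s,c,0],[0,0,1]]).T+a[:3]
E
python3 - <<'E'
from fit import *
w=ctrl.camera("wrist");K,T=w["intrinsics"],w["camera_from_world"];o=ctrl.get_obs()
px=lambda a:np.array(a,float)/2.8+[150,0]
b=np.r_[o["ee_pos"]+[0,0,.0175],-.205]
B=np.array([[.081,.036,.029],[.081,.028,.029],[.081,-.028,.029],[.081,-.036,.029],[.07,.036,.029],[.07,-.036,.029]])
print("bracket pred (crop px)\n",np.round((fproj(K,T,pose(B,b))-[150,0])*2.8,1))
print("ledge back/front corners",np.round((fproj(K,T,pose(np.array([[.07,.05,.059],[.07,-.05,.059],[.044,0,.059]]),b))-[150,0])*2.8,1))
y=.03775
M=np.array([[0,y,0],[0,-y,0],[0,y,-.045],[0,-y,-.045],[0,.065-.0,.035],[0,0,.035],[0,-.03,.035]])
ob=px([[235,234],[733,233],[288,259.5],[680,257.5],[0,227],[485,192],[720,196]])
idx=[0,1,2,3]
def f(a):
    r=fproj(K,T,pose(M,a))-ob
    return np.r_[r[:4].ravel(),r[5,1],r[6,1]]
s=least_squares(f,[.6025,.1065,.074,-.205]);print("rack slots pt",s.x,"resid px",np.round(s.fun,2))
n=np.array([np.cos(s.x[3]),np.sin(s.x[3])]);l=np.array([-n[1],n[0]])
d=s.x[:2]-b[:2];print("gap plate-face mm",1e3*(d@n-.07),"lateral to left mm",1e3*(d@l),"tabs above edge mm",1e3*(b[2]+.021-s.x[2]))
J=s.jac;print("sd/px",np.sqrt(np.diag(np.linalg.inv(J.T@J))))
E
```

```text
bracket pred (crop px)
 [[199.3 382.9]
 [258.3 380.3]
 [690.6 379.1]
 [750.1 381.5]
 [202.4 465.5]
 [747.3 464.4]]
ledge back/front corners [[ 10.8 502.4]
 [936.7 500.5]
 [472.3 732.8]]
rack slots pt [ 0.60323275  0.10721489  0.07883484 -0.20096499] resid px [-0.11  0.38  0.06 -0.14  0.29  0.12 -0.25  0.15 -0.83  0.49]
gap plate-face mm 33.36825337144113 lateral to left mm -1.6903682271674538 tabs above edge mm 15.499903720542067
sd/px [0.00022522 0.00024301 0.00109178 0.00582495]
```

```bash
python3 -m pendant '[[[0.4,-0.1,0.1],0],[[0.5,-0.1,0],0],[[0.5,-0.1,0],0],[[0.4,-0.1,0],0],[[0,0,0],0],[[0,0,0],0],[[0,0,0],0]]'
python3 -m pendant '[[[0.1,-0.02,0],0],[[0.1,-0.02,0],0],[[0,0,0],0],[[0,0,0],0]]'
python3 - <<'E'
from fit import *
w=ctrl.camera("wrist");o=ctrl.get_obs();print(o["ee_pos"],o["force"])
im=w["color"];a=cv2.resize(im[40:180,190:470],(784,392),interpolation=cv2.INTER_CUBIC)
cv2.imwrite("pics/w4.png",a[:,:,::-1])
E
```

```text
time_s: 7.32
ee_pos: [0.5202, 0.1254, 0.0563]
eef_rot: [3.141, 0.0, -0.205]
force: [-0.1, 0.4, -4.3]
grip_width: 0.0276
grip_force: 45.0
time_s: 7.65
ee_pos: [0.5223, 0.1251, 0.0565]
eef_rot: [-3.142, -0.0, -0.205]
force: [0.6, -0.1, -5.2]
grip_width: 0.0277
grip_force: 45.0
[0.52230994 0.12508231 0.05647767] [-0.37809781 -0.20448216 -5.0154942 ]
```

View pics/w4.png

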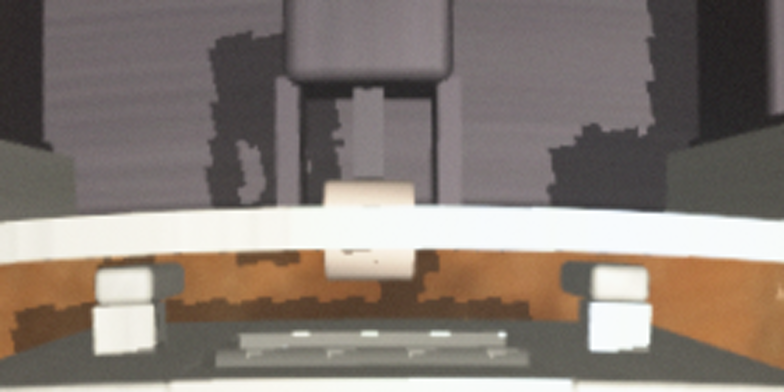

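The tabs (mid u≈372) and the roller (mid ≈370) line up to about 0.3 mm. The tips are about 2 mm from the face, so I'll feel forward gently.

```bash
python3 -m pendant '[[[0,0.03,0.05],0],[[0.1,-0.02,0],0],[[0,0,0],0],[[0.1,-0.02,0],0],[[0,0,0],0],[[0,0,0],0]]'
python3 -m pendant '[[[0.1,-0.02,0],0],[[0,0,0],0],[[0,0,0],0]]'
python3 -m pendant '[[[0.1,-0.02,0],0],[[0,0,0],0],[[0,0,0],0]]'
```

```text
time_s: 8.2
ee_pos: [0.5241, 0.125, 0.0569]
eef_rot: [3.142, 0.0, -0.205]
force: [-4.1, 1.3, -3.4]
grip_width: 0.0279
grip_force: 45.0
time_s: 8.45
ee_pos: [0.5253, 0.1249, 0.0566]
eef_rot: [-3.142, 0.0, -0.205]
force: [1.9, 2.0, -10.0]
grip_width: 0.0277
grip_force: 45.0
time_s: 8.7
ee_pos: [0.526, 0.1245, 0.0566]
eef_rot: [3.141, 0.001, -0.205]
force: [-2.4, 1.2, -9.1]
grip_width: 0.0278
grip_force: 45.0
```

The force is downward (-10 N against -5 N in free air), so the hooks are brushing the slots' top edges and sit slightly high. Ease down.

```bash
python3 -m pendant '[[[0,0,-0.05],0],[[0,0,-0.05],0],[[0,0,0],0],[[0,0,0],0]]'
python3 -m pendant '[[[0.1,-0.02,0],0],[[0,0,0],0],[[0.1,-0.02,0],0],[[0,0,0],0],[[0,0,0],0]]'
```

```text
time_s: 9.03
ee_pos: [0.5267, 0.1245, 0.0562]
eef_rot: [-3.141, -0.001, -0.205]
force: [0.7, 0.0, -6.3]
grip_width: 0.0276
grip_force: 45.0
time_s: 9.45
ee_pos: [0.5285, 0.1242, 0.0561]
eef_rot: [-3.141, -0.0, -0.205]
force: [-0.3, -0.5, -4.8]
grip_width: 0.0279
grip_force: 45.0
```

```bash
python3 -m pendant '[[[0.1,-0.02,0],0],[[0.1,-0.02,0],0],[[0.1,-0.02,0],0],[[0,0,0],0],[[0,0,0],0]]'
python3 -m pendant '[[[0.1,-0.02,0],0],[[0.1,-0.02,0],0],[[0,0,0],0],[[0,0,0],0]]'
python3 -m pendant '[[[0.1,-0.02,0],0],[[0,0,0],0],[[0,0,0],0]]'
```

```text
time_s: 9.87
ee_pos: [0.5314, 0.1235, 0.0559]
eef_rot: [-3.142, -0.0, -0.205]
force: [0.2, 0.4, -4.5]
grip_width: 0.028
grip_force: 45.0
time_s: 10.2
ee_pos: [0.5334, 0.1232, 0.0559]
eef_rot: [-3.142, -0.0, -0.205]
force: [0.5, 0.4, -4.2]
grip_width: 0.0277
grip_force: 45.0
time_s: 10.45
ee_pos: [0.5343, 0.1229, 0.0559]
eef_rot: [3.142, 0.0, -0.205]
force: [0.0, 0.3, -4.8]
grip_width: 0.0277
grip_force: 45.0
```

```bash
python3 -m pendant '[[[0.05,-0.01,0],0],[[0,0,0],0],[[0,0,0],0]]'
python3 -m pendant '[[[0.05,-0.01,0],0],[[0,0,0],0],[[0,0,0],0]]'
```

```text
time_s: 10.7
ee_pos: [0.5348, 0.1229, 0.0559]
eef_rot: [-3.142, -0.0, -0.205]
force: [-0.6, 0.7, -4.7]
grip_width: 0.0278
grip_force: 45.0
time_s: 10.95
ee_pos: [0.5349, 0.1228, 0.0559]
eef_rot: [3.141, 0.001, -0.205]
force: [-5.6, 0.4, -2.3]
grip_width: 0.0278
grip_force: 45.0
```

```bash
python3 -m pendant '[[[-0.03,0,-0.1],0],[[0,0,-0.05],0],[[0,0,0],0],[[0,0,0],0]]'
python3 -m pendant '[[[0,0,-0.1],0],[[0,0,0],0],[[0,0,0],0]]'
```

```text
time_s: 11.28
ee_pos: [0.5349, 0.1228, 0.0543]
eef_rot: [3.142, 0.0, -0.205]
force: [-2.6, 1.1, -4.0]
grip_width: 0.0278
grip_force: 45.0
time_s: 11.53
ee_pos: [0.5349, 0.1228, 0.0534]
eef_rot: [3.142, 0.0, -0.205]
force: [-4.1, 0.8, -3.3]
grip_width: 0.0277
grip_force: 45.0
```

```bash
python3 -m pendant '[[[0,0,-0.1],0],[[0,0,0],0],[[0,0,0],0]]'
python3 -m pendant '[[[0,0,-0.1],0],[[0,0,0],0],[[0,0,0],0]]'
```

```text
time_s: 11.78
ee_pos: [0.5349, 0.1229, 0.0528]
eef_rot: [-3.142, 0.0, -0.205]
force: [-9.1, 0.6, 3.3]
grip_width: 0.0276
grip_force: 45.0
time_s: 12.03
ee_pos: [0.5349, 0.123, 0.052]
eef_rot: [-3.141, 0.0, -0.205]
force: [-9.8, 2.0, 4.4]
grip_width: 0.0274
grip_force: 45.0
```

```bash
python3 -m pendant '[[[0,0,0],0],[[0,0,0],0],[[0,0,0],0],[[0,0,0],0],[[0,0,0],0],[[0,0,0],0]]' 0.6 45
python3 -m pendant '[[[0,0,1],0],[[0,0,2],0],[[0,0,3],0],[[0,0,3],0],[[0,0,2],0],[[0,0,0],0],[[0,0,0],0]]' 0.6
python3 - <<'E'
from fit import *
w=ctrl.camera("wrist");o=ctrl.get_obs();print(o["ee_pos"],o["grip_width"])
im=w["color"];cv2.imwrite("pics/w5.png",im[:,:,::-1])
E
```

```text
time_s: 12.53
ee_pos: [0.5352, 0.1227, 0.0515]
eef_rot: [-3.142, -0.0, -0.205]
force: [-0.4, 0.9, 0.0]
grip_width: 0.0562
grip_force: 0.0
time_s: 13.12
ee_pos: [0.5354, 0.1228, 0.1628]
eef_rot: [-3.141, -0.002, -0.205]
force: [0.7, 0.1, 0.1]
grip_width: 0.0559
grip_force: 0.0
[0.53483411 0.12273622 0.16149208] 0.05651106370505834
```

View pics/w5.png

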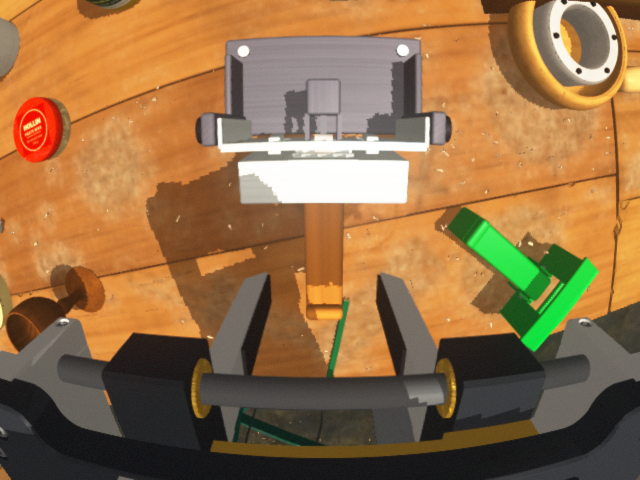

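The bracket hangs with both tabs in the slots, (275,148) and (372,147), nose slightly down, and the goblet is untouched. Next: close the fingers, move over the ledge centre and press down.

```bash
python3 -m pendant '[[[1,-0.2,0],0],[[1.5,-0.3,0],0],[[1.5,-0.3,0],0],[[1,-0.2,0],0],[[0.5,-0.15,0],0],[[0,0,0],0],[[0,0,0],0],[[0,0,0],0],[[0,0,0],0],[[0,0,0],0],[[0,0,0],0],[[0,0,0],0]]' 0 20
python3 -m pendant '[[[0,0,-1],0],[[0,0,-1],0],[[0,0,-0.5],0],[[0,0,0],0],[[0,0,0],0]]'
```

```text
time_s: 14.17
ee_pos: [0.5899, 0.1113, 0.1616]
eef_rot: [-3.142, -0.0, -0.205]
force: [0.3, -0.5, -1.0]
grip_width: 0.0007
grip_force: 0.0
time_s: 14.58
ee_pos: [0.5898, 0.1113, 0.1358]
eef_rot: [3.141, 0.001, -0.205]
force: [-1.5, -0.7, 0.8]
grip_width: 0.0006
grip_force: 0.0
```

```bash
python3 -m pendant '[[[0,0,-0.2],0],[[0,0,-0.2],0],[[0,0,-0.1],0],[[0,0,0],0]]'
python3 -m pendant '[[[0,0,-0.1],0],[[0,0,-0.1],0],[[0,0,0],0]]'
python3 -m pendant '[[[0,0,-0.1],0],[[0,0,-0.1],0],[[0,0,0],0]]'
```

```text
time_s: 14.92
ee_pos: [0.5899, 0.1113, 0.1313]
eef_rot: [3.142, 0.0, -0.205]
force: [1.0, -0.9, -0.5]
grip_width: 0.0011
grip_force: 0.0
time_s: 15.17
ee_pos: [0.5902, 0.1113, 0.1296]
eef_rot: [-3.141, -0.0, -0.205]
force: [-0.1, -0.1, 0.6]
grip_width: 0.0006
grip_force: 0.6
time_s: 15.42
ee_pos: [0.5907, 0.1113, 0.1285]
eef_rot: [-3.141, -0.002, -0.205]
force: [0.6, 0.2, 6.6]
grip_width: 0.0006
grip_force: 3.4
```

Contact at z≈0.129; home should be at about 0.115. Press in small steps and watch the force.

```bash
python3 -m pendant '[[[0,0,-0.1],0],[[0,0,0],0]]'
python3 -m pendant '[[[0,0,-0.1],0],[[0,0,0],0]]'
python3 -m pendant '[[[0,0,-0.1],0],[[0,0,0],0]]'
```

```text
time_s: 15.58
ee_pos: [0.5909, 0.1113, 0.1279]
eef_rot: [-3.141, -0.003, -0.205]
force: [-0.1, -0.3, 9.3]
grip_width: 0.0006
grip_force: 4.9
time_s: 15.75
ee_pos: [0.5909, 0.1114, 0.1274]
eef_rot: [-3.141, -0.003, -0.205]
force: [-1.9, -0.3, 13.6]
grip_width: 0.0001
grip_force: 7.1
time_s: 15.92
ee_pos: [0.5911, 0.1114, 0.1268]
eef_rot: [-3.14, -0.004, -0.205]
force: [-2.8, -0.6, 17.0]
grip_width: 0.0004
grip_force: 8.3
```

```bash
python3 -m pendant '[[[0,0,-0.05],0],[[0,0,0],0],[[0,0,0],0]]'
python3 -m pendant '[[[0,0,-0.05],0],[[0,0,0],0],[[0,0,0],0]]'
python3 -m pendant '[[[0,0,-0.05],0],[[0,0,0],0],[[0,0,0],0]]'
```

```text
time_s: 16.17
ee_pos: [0.5912, 0.1114, 0.1265]
eef_rot: [-3.14, -0.004, -0.205]
force: [-3.4, -0.4, 18.9]
grip_width: 0.0003
grip_force: 9.2
time_s: 16.42
ee_pos: [0.5912, 0.1114, 0.1261]
eef_rot: [-3.14, -0.004, -0.205]
force: [-2.2, -1.3, 19.5]
grip_width: 0.0005
grip_force: 9.5
time_s: 16.67
ee_pos: [0.5913, 0.1114, 0.1257]
eef_rot: [-3.14, -0.005, -0.205]
force: [-3.1, -0.7, 20.9]
grip_width: 0.0007
grip_force: 9.7
```

```bash
python3 -m pendant '[[[0,0,-0.05],0],[[0,0,0],0],[[0,0,-0.05],0],[[0,0,0],0]]'
python3 -m pendant '[[[0,0,-0.05],0],[[0,0,0],0],[[0,0,-0.05],0],[[0,0,0],0]]'
```

```text
time_s: 17.0
ee_pos: [0.5914, 0.1114, 0.1248]
eef_rot: [-3.14, -0.005, -0.205]
force: [-1.9, -0.8, 19.5]
grip_width: 0.0005
grip_force: 10.1
time_s: 17.33
ee_pos: [0.5915, 0.1114, 0.1239]
eef_rot: [-3.14, -0.005, -0.205]
force: [-2.5, -0.4, 20.6]
grip_width: 0.0006
grip_force: 10.3
```

```bash
python3 -m pendant '[[[0,0,-0.05],0],[[0,0,0],0],[[0,0,-0.05],0],[[0,0,0],0],[[0,0,-0.05],0],[[0,0,0],0],[[0,0,-0.05],0],[[0,0,0],0]]'
python3 -m pendant '[[[0,0,-0.05],0],[[0,0,0],0],[[0,0,-0.05],0],[[0,0,0],0]]'
```

```text
time_s: 18.0
ee_pos: [0.5917, 0.1114, 0.122]
eef_rot: [-3.14, -0.006, -0.205]
force: [-2.3, -1.5, 20.1]
grip_width: 0.0003
grip_force: 10.4
time_s: 18.33
ee_pos: [0.5918, 0.1114, 0.121]
eef_rot: [-3.14, -0.006, -0.205]
force: [-1.3, -1.9, 20.8]
grip_width: 0.0004
grip_force: 10.4
```

```bash
python3 -m pendant '[[[0,0,-0.05],0],[[0,0,0],0],[[0,0,-0.05],0],[[0,0,0],0],[[0,0,-0.05],0],[[0,0,0],0]]'
python3 -m pendant '[[[0,0,-0.05],0],[[0,0,0],0],[[0,0,-0.05],0],[[0,0,0],0]]'
```

```text
time_s: 18.83
ee_pos: [0.5919, 0.1113, 0.1196]
eef_rot: [-3.14, -0.006, -0.205]
force: [0.2, -1.0, 20.4]
grip_width: 0.0007
grip_force: 10.1
time_s: 19.17
ee_pos: [0.592, 0.1113, 0.1185]
eef_rot: [-3.14, -0.006, -0.205]
force: [0.5, -0.6, 20.6]
grip_width: 0.0004
grip_force: 9.8
```

```bash
python3 -m pendant '[[[0,0,-0.05],0],[[0,0,0],0],[[0,0,-0.05],0],[[0,0,0],0]]'
python3 -m pendant '[[[0,0,-0.05],0],[[0,0,0],0],[[0,0,-0.05],0],[[0,0,0],0]]'
```

```text
time_s: 19.5
ee_pos: [0.592, 0.1113, 0.1175]
eef_rot: [-3.14, -0.006, -0.205]
force: [2.0, -1.0, 20.1]
grip_width: 0.0008
grip_force: 9.5
time_s: 19.83
ee_pos: [0.5921, 0.1113, 0.1164]
eef_rot: [-3.14, -0.007, -0.205]
force: [1.5, -0.6, 18.4]
grip_width: 0.0001
grip_force: 9.1
```

```bash
python3 -m pendant '[[[0,0,-0.05],0],[[0,0,0],0],[[0,0,-0.05],0],[[0,0,0],0]]'
python3 -m pendant '[[[0,0,-0.05],0],[[0,0,0],0]]'
```

```text
time_s: 20.17
ee_pos: [0.5922, 0.1113, 0.1154]
eef_rot: [-3.14, -0.007, -0.205]
force: [3.4, -1.5, 17.5]
grip_width: 0.0004
grip_force: 8.7
time_s: 20.33
ee_pos: [0.5923, 0.1113, 0.1149]
eef_rot: [-3.14, -0.007, -0.205]
force: [4.6, -1.3, 16.5]
grip_width: 0.0003
grip_force: 8.3
```

```bash
python3 -m pendant '[[[0,0,-0.05],0],[[0,0,0],0],[[0,0,-0.05],0],[[0,0,0],0]]'
python3 -m pendant '[[[0,0,-0.05],0],[[0,0,0],0]]'
python3 -m pendant '[[[0,0,-0.05],0],[[0,0,0],0]]'
```

```text
time_s: 20.67
ee_pos: [0.5923, 0.1112, 0.1144]
eef_rot: [-3.14, -0.007, -0.205]
force: [1.1, -2.0, 22.0]
grip_width: 0.0003
grip_force: 10.9
time_s: 20.83
ee_pos: [0.5924, 0.1111, 0.1142]
eef_rot: [-3.14, -0.008, -0.205]
force: [0.5, -3.5, 24.2]
grip_width: 0.0002
grip_force: 12.3
time_s: 21.0
ee_pos: [0.5925, 0.1111, 0.1142]
eef_rot: [-3.14, -0.008, -0.205]
force: [-1.9, -2.6, 28.4]
grip_width: 0.0002
grip_force: 14.3
```

Hard stop at z=0.1142, which matches home (edge ≈0.076). Retreat and look.

```bash
python3 -m pendant '[[[0,0,1],0],[[0,0,2],0],[[-1.5,0.3,2.5],0],[[-2,0.4,0],0],[[-2,0.4,0],0],[[-1.5,0.3,0],0],[[0,0,0],0],[[0,0,0],0]]'
python3 - <<'E'
from fit import *
w=ctrl.camera("wrist");s=ctrl.camera("scene");o=ctrl.get_obs();print(o["ee_pos"],o["force"])
a=cv2.resize(w["color"][30:330,190:440],(500,600),interpolation=cv2.INTER_CUBIC)
b=cv2.resize(s["color"][190:290,220:320],(300,300),interpolation=cv2.INTER_CUBIC);b=np.vstack([b,np.zeros_like(b)])
cv2.imwrite("pics/w6.png",np.hstack([a,b])[:,:,::-1])
E
```

```text
time_s: 21.67
ee_pos: [0.5201, 0.1254, 0.1653]
eef_rot: [-3.141, -0.001, -0.205]
force: [-0.4, -0.3, 0.2]
grip_width: 0.0008
grip_force: 0.0
[0.52067999 0.12515008 0.16499888] [ 0.05444521 -0.54361012  0.16098224]
```

View pics/w6.png

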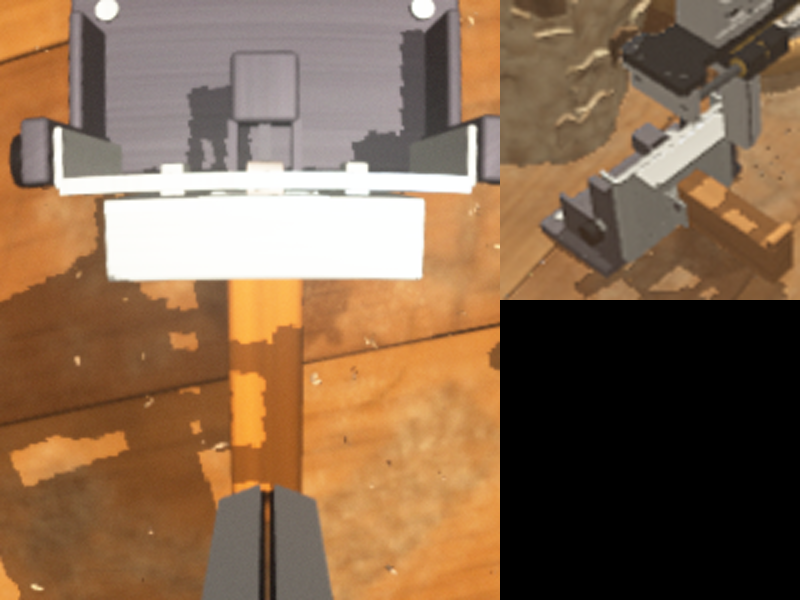

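The picture shows both hooks behind the panel at crop (172,178) and (357,175), with the ledge near the panel. A thin dark gap at crop v≈196 wants checking, so I'll compare with the predicted home pose.

```bash
python3 - <<'E'
from fit import *
w=ctrl.camera("wrist");s=ctrl.camera("scene");K,T=w["intrinsics"],w["camera_from_world"]
n=np.array([np.cos(.203),-np.sin(.203)])
print("cam",-T[:3,:3].T@T[:3,3])
g=np.r_[np.array([.5349,.1228]),.0762-.021]
def br(p,pitch,dz=0):  # rotate about tabs point
    c,si=np.cos(pitch),np.sin(pitch);p=np.array(p,float)-[.07,0,.021]
    q=np.c_[c*p[:,0]+si*p[:,2],p[:,1],-si*p[:,0]+c*p[:,2]]+[.07,0,.021+dz]
    return pose(q,np.r_[g,-.204])
P=[[.07,.05,.059],[.07,-.05,.059],[.044,.05,.059],[.044,-.05,.059],[.081,.032,.029],[.081,-.032,.029],[-.055,0,.035],[.0,.014,.023],[0,-.014,.023]]
Q=[[.07,.065,.056],[.07,-.065,.056],[.075,.065,.056],[.075,-.065,.056]]
Kq=lambda p:np.round((fproj(K,T,p)-[190,30])*2,0).astype(int).tolist()
for th in (0,-.04,-.08): print("pitch",th,Kq(br(P,th)))
print("panel top front L,R back L,R",Kq(br(Q,0)))
for th in(0,-.04,-.08):print("scene",th,[np.round((proj(s,p)-[220,190])*3).tolist() for p in br([[.044,.05,.059],[.044,-.05,.059],[-.055,.014,.035],[-.055,-.014,-.023],[-.055,.014,-.023]],th)])
E
```

```text
cam [0.60234183 0.10680603 0.34588243]
pitch 0 [[100, 195], [420, 194], [102, 277], [418, 276], [168, 162], [352, 161], [261, 530], [223, 382], [299, 382]]
pitch -0.04 [[100, 200], [420, 199], [103, 281], [417, 280], [168, 163], [352, 162], [261, 525], [224, 380], [298, 380]]
pitch -0.08 [[100, 205], [420, 203], [104, 285], [416, 284], [168, 164], [353, 163], [262, 520], [224, 378], [298, 378]]
panel top front L,R back L,R [[56, 197], [464, 196], [56, 182], [464, 180]]
scene 0 [[153.0, 184.0], [236.0, 121.0], [270.0, 237.0], [295.0, 264.0], [273.0, 282.0]]
scene -0.04 [[155.0, 186.0], [237.0, 123.0], [271.0, 241.0], [293.0, 266.0], [271.0, 285.0]]
scene -0.08 [[156.0, 187.0], [239.0, 124.0], [271.0, 246.0], [292.0, 269.0], [270.0, 288.0]]
```

Picture budget is used up, so I'll go on by numbers: intensity profiles across the panel/ledge gap.

```bash
python3 - <<'E'
from fit import *
w=ctrl.camera("wrist");g=w["color"].min(2)
for u in(248,260,295,310,355,380,392):print(u,"v112-136",g[112:136,u].tolist(),"front",g[166:173,u].tolist())
f=cv2.imread("pics/w5.png").min(2)
print("before press (w5):")
for u in(255,300,345,395):print(u,"v136-170",f[136:170,u].tolist(),"front",f[198:207,u].tolist())
E
```

```text
248 v112-136 [115, 115, 118, 123, 120, 125, 146, 236, 250, 250, 250, 250, 250, 250, 249, 178, 107, 84, 116, 221, 249, 254, 254, 254] front [247, 247, 223, 181, 159, 117, 67]
260 v112-136 [147, 147, 147, 139, 121, 121, 222, 251, 252, 252, 252, 252, 252, 248, 220, 119, 109, 115, 159, 242, 252, 254, 254, 254] front [249, 249, 249, 248, 231, 156, 86]
295 v112-136 [144, 131, 116, 91, 121, 225, 253, 253, 253, 253, 253, 253, 252, 224, 152, 200, 189, 224, 252, 253, 254, 254, 254, 254] front [252, 251, 250, 243, 211, 100, 69]
310 v112-136 [99, 93, 96, 92, 135, 241, 254, 254, 254, 254, 254, 254, 252, 222, 150, 159, 179, 241, 254, 254, 254, 254, 254, 254] front [252, 252, 249, 239, 200, 108, 87]
355 v112-136 [168, 166, 150, 127, 163, 242, 254, 254, 254, 254, 254, 254, 253, 211, 127, 122, 137, 230, 249, 254, 254, 254, 254, 254] front [253, 253, 250, 235, 164, 90, 82]
380 v112-136 [97, 98, 94, 88, 95, 197, 251, 254, 254, 254, 254, 254, 254, 245, 171, 122, 125, 182, 244, 254, 254, 254, 254, 254] front [254, 254, 253, 243, 181, 116, 90]
392 v112-136 [94, 95, 93, 90, 95, 175, 248, 254, 254, 254, 254
[... 350 characters left out ...]
3, 53]
300 v136-170 [71, 93, 105, 109, 124, 206, 249, 253, 253, 253, 253, 253, 253, 252, 224, 193, 180, 160, 161, 168, 173, 155, 125, 165, 237, 252, 253, 254, 254, 254, 254, 253, 253, 253] front [250, 250, 250, 247, 226, 114, 62, 61, 59]
345 v136-170 [93, 103, 112, 113, 149, 239, 254, 254, 255, 255, 255, 255, 254, 253, 223, 190, 175, 190, 190, 182, 180, 153, 133, 184, 248, 254, 254, 254, 254, 254, 254, 254, 254, 254] front [250, 251, 250, 247, 229, 121, 80, 75, 71]
395 v136-170 [96, 99, 104, 109, 115, 168, 244, 254, 254, 254, 254, 255, 254, 254, 209, 120, 112, 119, 120, 119, 118, 119, 121, 130, 193, 250, 254, 255, 255, 255, 255, 254, 254, 254] front [251, 252, 252, 248, 228, 154, 91, 80, 75]
```

The gap at the ledge's top is about 2 mm, so the plate may be drooping by its hook play. I'll measure level by a light touch on the arm top near the nose; if level, it should touch at about z=0.078.

```bash
python3 -m pendant '[[[-0.5,0.2,0],0],[[0,0,-2],0],[[0,0,-3],0],[[0,0,-2],0],[[0,0,-1],0],[[0,0,0],0],[[0,0,0],0]]'
python3 -m pendant '[[[0,0,-0.1],0],[[0,0,-0.1],0],[[0,0,-0.1],0],[[0,0,0],0]]'
python3 -m pendant '[[[0,0,-0.1],0],[[0,0,-0.05],0],[[0,0,0],0]]'
```

```text
time_s: 22.5
ee_pos: [0.5153, 0.1274, 0.0855]
eef_rot: [-3.142, -0.0, -0.205]
force: [1.0, 0.0, 0.1]
grip_width: 0.0006
grip_force: 0.0
time_s: 22.83
ee_pos: [0.5152, 0.1273, 0.0824]
eef_rot: [-3.141, -0.001, -0.205]
force: [-0.1, -0.7, 0.1]
grip_width: 0.0007
grip_force: 0.0
time_s: 23.08
ee_pos: [0.515, 0.1273, 0.0804]
eef_rot: [3.142, 0.0, -0.205]
force: [-0.1, -1.1, 0.1]
grip_width: 0.0005
grip_force: 0.0
```

```bash
for i in 1 2 3; do python3 -m pendant '[[[0,0,-0.05],0],[[0,0,0],0],[[0,0,0],0]]' | grep -E 'ee_pos|^force|grip_force'; done
python3 -m pendant '[[[0,0,-0.05],0],[[0,0,0],0],[[0,0,0],0]]' | grep -E 'ee_pos|^force|grip_force'
```

```text
ee_pos: [0.515, 0.1272, 0.0799]
force: [0.6, 0.3, -0.2]
grip_force: 0.0
ee_pos: [0.515, 0.1273, 0.0794]
force: [-0.4, -0.8, 0.8]
grip_force: 0.0
ee_pos: [0.515, 0.1273, 0.0789]
force: [0.4, 0.4, -0.1]
grip_force: 0.0
ee_pos: [0.515, 0.1273, 0.0784]
force: [0.0, -0.3, 0.3]
grip_force: 0.0
```

```bash
for i in 1 2 3; do python3 -m pendant '[[[0,0,-0.05],0],[[0,0,0],0],[[0,0,0],0]]' | grep -E 'ee_pos|^force|grip_force'; done
```

```text
ee_pos: [0.515, 0.1273, 0.0779]
force: [-0.6, -0.2, -0.3]
grip_force: 0.0
ee_pos: [0.515, 0.1273, 0.0774]
force: [-0.9, -1.0, -0.3]
grip_force: 0.0
ee_pos: [0.515, 0.1273, 0.0769]
force: [-0.2, -0.0, -0.2]
grip_force: 0.0
```

```bash
for i in 1 2 3; do python3 -m pendant '[[[0,0,-0.05],0],[[0,0,0],0],[[0,0,0],0]]' | grep -E 'ee_pos|^force|grip_force'; done
```

```text
ee_pos: [0.515, 0.1273, 0.0764]
force: [-0.2, 0.2, 0.2]
grip_force: 0.0
ee_pos: [0.5151, 0.1273, 0.0761]
force: [-0.9, -0.3, 2.6]
grip_force: 1.0
ee_pos: [0.5151, 0.1273, 0.0758]
force: [-2.1, 0.2, 6.0]
grip_force: 3.2
```

The light touch came at 0.0763: the nose hangs only about 1.9 mm over 77 mm (1.4°) and is firm there, which is the hook play. Now check the catch roller's position in the saved pictures.

```bash
python3 -m pendant '[[[0,0,1],0],[[0,0,3],0],[[0,0,3],0],[[0.5,-0.2,1.9],0],[[0,0,0],0],[[0,0,0],0]]' | grep ee_pos
python3 - <<'E'
from fit import *
w=ctrl.camera("wrist");K,T=w["intrinsics"],w["camera_from_world"]
g=w["color"].min(2);rgb=w["color"]
for u in(273,277,310,317,320,325,330,345,366,369):print(u,"v100-124",g[100:124,u].tolist())
f=cv2.imread("pics/w5.png").min(2);print("w5")
for u in(274,276,318,322,326,345,371,374):print(u,"v125-150",f[125:150,u].tolist())
# face placed by observed strip back edge: predict rows
for face in(.5349,.5359):
  b=np.r_[face,.1228-(face-.5349)*.2,.0762,-.204]
  P=np.array([[.07,0,.035],[.075,0,.035],[.0795,0,.0135],[.0825,0,.0135],[.081,.032,.008],[.081,-.032,.008]])
  print(face,"front,back strip, roller0, roller3, hooks",np.round(fproj(K,T,pose(P,b)),1).tolist())
E
```

```text
ee_pos: [0.5204, 0.1253, 0.1653]
273 v100-124 [150, 152, 150, 156, 154, 153, 149, 147, 150, 153, 154, 153, 154, 230, 248, 248, 248, 246, 250, 252, 253, 253, 253, 253]
277 v100-124 [150, 152, 152, 154, 155, 151, 150, 148, 152, 152, 155, 151, 164, 235, 250, 250, 249, 250, 252, 253, 253, 253, 253, 253]
310 v100-124 [94, 98, 100, 98, 95, 94, 96, 93, 94, 97, 96, 97, 100, 98, 99, 95, 137, 240, 254, 254, 254, 254, 254, 254]
317 v100-124 [158, 161, 160, 161, 161, 156, 159, 155, 158, 158, 159, 167, 188, 221, 234, 241, 247, 253, 254, 254, 254, 254, 254, 254]
320 v100-124 [165, 164, 164, 169, 165, 163, 165, 165, 168, 168, 161, 153, 180, 218, 232, 240, 246, 253, 254, 254, 254, 254, 254, 254]
325 v100-124 [162, 163, 165, 164, 161, 163, 162, 162, 163, 163, 161, 157, 178, 211, 229, 236, 245, 253, 254, 254, 254, 254, 254, 254]
330 v100-124 [161, 159, 165, 163, 160, 158, 157, 156, 160, 160, 163, 157, 175, 206, 224, 231, 243, 253, 254, 254, 254, 254, 254, 254]
345 v100-124 [160, 165, 163, 166, 164, 160, 159, 161, 160, 159, 163, 161, 165, 159, 131, 103, 163, 243, 254, 254, 254, 254, 254, 254]
366 v100-
[... 933 characters left out ...]
255, 254, 253]
345 v125-150 [159, 163, 161, 163, 166, 166, 156, 129, 91, 80, 87, 93, 103, 112, 113, 149, 239, 254, 254, 255, 255, 255, 255, 254, 253]
371 v125-150 [90, 94, 93, 92, 92, 98, 94, 89, 95, 106, 124, 183, 244, 253, 253, 250, 231, 254, 255, 255, 255, 255, 255, 255, 254]
374 v125-150 [92, 92, 90, 91, 95, 95, 90, 87, 81, 86, 114, 174, 242, 253, 252, 211, 207, 254, 254, 255, 255, 254, 254, 255, 255]
0.5349 front,back strip, roller0, roller3, hooks [[319.9, 125.2], [319.9, 117.3], [320.1, 111.6], [320.1, 107.3], [274.3, 110.6], [366.2, 110.2]]
0.5359 front,back strip, roller0, roller3, hooks [[319.9, 123.6], [319.9, 115.7], [320.1, 110.1], [320.1, 105.8], [274.3, 109.2], [366.2, 108.8]]
```

The roller's rear edge is 4 px behind the strip: 5.7 px is predicted for a catch at 0 and 10 px for one pushed back. So the catch has sprung back, and the hooks bear on the panel's back. The bracket is home and the robot is clear of it.

```bash
python3 -m pendant '[[[-1,0,2],0],[[-1,0,2],0],[[0,0,0],0],[[0,0,0],0]]' | grep -E 'time|ee_pos'; python3 -c "
from station import ctrl
print(ctrl.hand_in())"
```

```text
time_s: 26.47
ee_pos: [0.4998, 0.1253, 0.204]
the job is handed in; nothing more can be done
None
```

I handed in the job at 26.5 s: the bracket is hooked in both upper slots, down on its hard stop with the catch sprung back, and released; its nose droops about 1.4° (some 2 mm gap at the plate's top), which I took for hook play; the press at the ledge peaked at 28 N, just over the 25 N called safe; goblet and finial were not touched.

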